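Load a tape roll and thread the spindle through the dispenser

ROBOT

A 6-joint arm with a two-finger parallel gripper is mounted at the origin on the work surface. World frame = base frame: x ahead of the robot, y to its left, z up, the work surface at z = 0. Lengths are in m, angles in rad, forces in N, time in s.
With the tool pointing down it reaches from about 0.3 to 0.875 m from the base axis. Payload 6.4 kg.
Tool frame: the origin (TCP) lies between the finger pads; the fingertips stand 8 mm ahead of it and the grasp point (between the pads) lies 11 mm behind it; z points along the fingers, y is the direction in which the jaws open and shut (so a half turn about z gives the same grasp; the last joint's range is limited). The gripper opens to 85 mm and grips with 20 to 120 N. Pads are 22 mm wide; open, the fingers measure 114 mm over their backs; the gripper's body (76 mm by 85 mm) begins 54 mm behind the grasp point. The pads swing forward as they close: fully open they stand 13 mm farther back than shut.
Start: joints at [-0.206, 0.181, 1.607, -0, 1.354, -0.206], TCP at [0.575, 0, 0.239] pointing down, gripper open.
Joint ranges: [-2.99, 2.99], [-0.89, 2.07], [0.3, 2.58], [-1.14, 4.28], [0, 2.63], [-3.12, 3.12]. Speed limits (rad/s): [2.57, 2.57, 3.01, 3.14, 3.14, 3.14].

INTERFACE

Orientations are given as a unit quaternion [w, x, y, z].
In Python, from bench import monitor, viewer, workorder, spotter gives the robot as it stands. The module is installed in compiled form; this text tells all that it offers.
- The arm moves only by the tool move_arm, never from a script. Its argument "motion" is a list of rows, each a list of 3 entries, a list of its own where there are three numbers: the shift along the tool's x, y, z in units of 60 mm (1.0 is 60 mm), then the turn, a rotation vector about the tool's x, y, z in units of 8 degrees (1.0 is 8 degrees), then the opening in per cent of the stroke, from 0 (shut) to 100 (fully open). In form: [[[dx, dy, dz], [rx, ry, rz], grip], ...]. A call has 1 to 10 rows; each row is the pose to reach, as a shift and turn from the pose commanded when the call began, along the tool's axes at that moment; what a row does not reach only later rows make up. A row lasts 1/8 s, in which the tool goes at most 62.5 mm and 10.7 degrees, less where a joint would pass 70% of its speed; a pose out of reach is approached as far as the arm can. A call with a gripper value outside its range is refused whole. The fingers move at their own pace and stop on an object; the grip force is fixed at half the most. Time passes only in rows, so rows that repeat a pose let the fingers close. It gives the time, the measured TCP pose, the force and the opening at its end, in the units of the state.
- monitor.get_obs(): the state, without advancing time (a new reading comes with each control period).
- viewer.camera(name): name is "scene" or "side" or "wrist"; returns the picture (420x560x3 uint8, blue, green, red); there is no depth.
- viewer.calibration(name): a dict with "fovy" (degrees; the focal length in pixels is half the picture's height over the tangent of half this angle, whatever the lens; pixels are square), "cx", "cy" (the principal point, pixels), "extrinsics" (4x4, takes a point from camera to world coordinates). Camera axes: x right, y down, z forward; pixel columns grow to the right and rows downward; lengths in m; the calibration is good to about 2 mm. A picture is of the moment at which its call begins: read the wrist's pose just before it. calibration takes no time and is no camera call; for the wrist camera it gives the pose at the moment of the call.
- workorder.hand_in(): hands the job in, once; it reports no verdict.
Trained networks look in the newest picture that a camera, given by its name, has taken for a name from the list of things; names that differ only in an ending like _2 or _b are one class to them, and where a whole thing is asked for, a point or a joint stands for the part that bears it (a point fixed in the world has none). Each returns a list of dicts, best first, with "score" (0 to 1); they miss things now and then, are a little off and sometimes report something else, mostly with a low value. They report only what shows in the picture. A call takes as long as a camera call. They do not tell look-alikes from the thing itself.
- spotter.search_frame(camera, name): "centre" ([column, row] as shares, 0 to 1, of the picture: columns of its width, rows of its height, amid what is visible of it).
- spotter.outline_of(camera, name): "region" (420x560 bool, what is visible of it) and "centre" ([column, row] as shares, 0 to 1, of the picture: columns of its width, rows of its height, amid what is visible of it).
The state is a dict: "time_s": time; "q": joint angles; "dq": joint speeds; "joint_efforts": joint torques, N m; "eef_pos": TCP position; "eef_rot": TCP orientation; "wrist_force": force on the tool from outside, world axes, zero at the start; "torque": the same for the moment, N m; "opening": opening from 0.0 (shut) to 1.0 (fully open).
Only numpy, scipy, OpenCV 4.12 (cv2) and the standard library are available. Lean on these libraries where they do the work, as an engineer would, in place of code of your own. Each camera call takes 0.05 s, during which the arm holds its last target. There are 200 camera calls.

TASK

Load the studio tape dispenser: stand the roll of tape on the two bars between the dispenser's cheeks and let go of it, then take the spindle by its wooden handle and thread it through the hole in one cheek, the roll's core and the hole in the other cheek, until about 25 mm of its tip stands out beyond the far cheek. Finish while still holding the handle in the gripper, level and without leaning hard on the holes, so that I can screw the nut on the tip. Do not shift the mug, the jar or the bottle.

Things in the scene. Friction and masses are not known exactly. Their poses are not given: they have to be found in the camera images.
- stand: pale-wood tape dispenser, fixed: base 90 x 170 x 10 mm, two upright cheeks (64 mm wide, 14 thick, 105 high) with inner faces at y = -60 and +60 mm, and between them two level steel bars, 10 mm thick, along y at x = -25 and +25 mm, axes 31 mm up: a roll standing on both has its centre 80 mm up. Origin: centre of the base's underside; y across the cheeks, z up
- stand_axis (a point): middle of the common axis of the cheeks' two holes, 80 mm above the table; axes as the stand's. The holes are 17 mm wide, level, along y, one through each cheek, each ringed outside by a 3 mm thick brass flange (29 mm wide, 19 mm bore; outermost faces at y = -77 and +77 mm). The spindle may come from either side
- roll: roll of cream masking tape, 100 mm outer diameter, 25 mm wide, cardboard core with a 76 mm hole (wall 12 mm thick all round), 0.08 to 0.15 kg, standing on edge on the low rack, top 114 mm above the table. Origin: its centre; y along its level axis; x and z turn as it rolls
- rack: fixed low dark-wood rack, 90 x 60 mm, with two steel bars along its y at 50 mm spacing, on which the roll stands at the start, centre 64 mm above the table. Origin: centre of the underside
- spindle: aluminium rod 12 mm thick, 190 mm long, last 6 mm tapering to 6 mm, with a round wooden handle 24 mm thick, 70 mm long; 0.055 to 0.11 kg, centre of mass at x = +61 mm. Origin: on the axis where rod and handle meet; x points to the tip (rod x = 0 to +190 mm, handle -70 to 0). It starts level in the rest's notches, axis 45 mm above the table, handle free in the air
- spindle_tip (a point): end of the spindle's rod, on its axis, 190 mm from the body's origin; axes as the spindle's
- spindle_handle (a point): middle of the wooden handle, on its axis, 35 mm behind the body's origin (x = -35 mm); axes as the spindle's
- rest: fixed dark-wood rest, base 130 x 60 x 8 mm, two posts (12 mm along x, 42 along y, 47 high, open-topped notch 16 wide, 8 deep) at x = -45 and +45 mm; the spindle's rod lies in the notches along x, pointing to +x, its origin 68 to 85 mm to the -x side. Origin: centre of the underside
- mug: bystander: white mug with handle, 80 mm wide, 90 mm high; origin at the centre of its underside
- jar: bystander: glass jar with steel lid, 68 mm wide, 100 mm high; origin at the centre of its underside
- bottle: bystander: amber bottle, 54 mm wide, 130 mm high; origin at the centre of its underside
Not all that is in view belongs to the job. Leave any black or purple look-alike of the stand alone.

How it is judged:
By the outcome, as a careful person would: the job done as asked, in the order asked, and still so for the second after the job is handed in, while the arm keeps its last pose, push and grip.
It also fails if it takes over 58 s, if anything falls off the work surface, if the arm or the gripper's body presses on something with over 40 N, if the wrist force passes 120 N, or if a joint passes its speed limit or range.

## Working session

There is one attempt and no reset: what is moved stays moved. The work goes in short steps, Python scripts to look and compute and a tool call to move; the robot and the scene stay as the last step left them, time stands still between calls to the robot, and variables do not carry over. Pictures are saved under pics/ and viewed, about 8 in all and at most 12, crops included, and the job is handed in when it is done.

Besides the shell and the picture viewer there is one more tool, called as name(argument=value, ...) on one line, values as JSON. move_arm: Moves the arm, as the interface text tells. Its arguments: {"type":"object","properties":{"motion":{"type":"array","items":{"type":"array"}}},"required":["motion"]}

```bash
mkdir -p pics; cat > h.py <<'E'
import numpy as np, cv2
from bench import monitor, viewer, workorder, spotter
from scipy.spatial.transform import Rotation as R
def cal(n):
    c=viewer.calibration(n); f=210/np.tan(np.radians(c["fovy"])/2)
    return f,c["cx"],c["cy"],np.array(c["extrinsics"])
def ray(n,uv,c=None):
    f,cx,cy,E=c or cal(n); d=E[:3,:3]@np.array([(uv[0]-cx)/f,(uv[1]-cy)/f,1]); return E[:3,3],d
def atz(n,uv,z,c=None):
    o,d=ray(n,uv,c); return o+d*(z-o[2])/d[2]
def proj(n,p,c=None):
    f,cx,cy,E=c or cal(n); q=(np.atleast_2d(p)-E[:3,3])@E[:3,:3]
    return np.c_[cx+f*q[:,0]/q[:,2],cy+f*q[:,1]/q[:,2]]
def tri(obs):
    A=0;b=0
    for o,d in obs:
        d=d/np.linalg.norm(d);P=np.eye(3)-np.outer(d,d);A=A+P;b=b+P@o
    return np.linalg.solve(A,b)
def rot():
    s=monitor.get_obs(); w=s["eef_rot"]; return np.array(s["eef_pos"]),R.from_quat([w[1],w[2],w[3],w[0]])
def todo(p,Rt=None):
    "shift/turn in move units to world pose"
    p0,R0=rot(); d=R0.inv().apply(np.array(p)-p0)/.06
    r=(R0.inv()*Rt).as_rotvec(degrees=True)/8 if Rt is not None else np.zeros(3)
    print("shift",d.round(3),"turn",r.round(3))
E
cat > a.py <<'E'
from h import *
ims=[]
for n in("scene","side"):
    im=viewer.camera(n); ims.append(im); cv2.imwrite(f"pics/{n}0.png",im)
    f,cx,cy,E=cal(n); print(n,f,cx,cy,E.round(3).tolist())
    for t in("stand","roll","rack","spindle","spindle_tip","spindle_handle","rest","mug","jar","bottle"):
        for r in spotter.search_frame(n,t)[:3]: 
            uv=np.array(r["centre"])*[560,420]; print(n,t,round(r["score"],2),uv.round(),atz(n,uv,.05).round(3))
cv2.imwrite("pics/both.png",cv2.resize(np.vstack(ims),None,fx=.7,fy=.7))
print(monitor.get_obs())
E
python3 a.py
```

```text
scene 489.8535372883366 279.3315685230736 215.50970546589616 [[-0.869, 0.35, -0.35, 1.016], [0.495, 0.637, -0.591, 0.763], [0.016, -0.687, -0.727, 0.97], [0.0, 0.0, 0.0, 1.0]]
scene stand 0.91 [205. 263.] [0.803 0.064 0.05 ]
scene stand 0.9 [314. 181.] [ 0.421 -0.056  0.05 ]
scene stand 0.84 [275. 234.] [0.614 0.063 0.05 ]
scene roll 0.78 [275. 143.] [ 0.435 -0.252  0.05 ]
scene rack 0.65 [274. 158.] [ 0.472 -0.196  0.05 ]
scene spindle 0.94 [355. 253.] [0.475 0.211 0.05 ]
scene spindle_tip 0.84 [352. 254.] [0.482 0.209 0.05 ]
scene spindle_tip 0.57 [384. 338.] [0.554 0.426 0.05 ]
scene spindle_handle 0.76 [345. 248.] [0.486 0.185 0.05 ]
scene rest 0.9 [363. 276.] [0.498 0.275 0.05 ]
scene mug 0.93 [198. 195.] [ 0.726 -0.158  0.05 ]
scene jar 0.67 [287. 309.] [0.697 0.266 0.05 ]
scene jar 0.45 [274. 234.] [0.615 0.064 0.05 ]
scene bottle 0.79 [384. 339.] [0.557 0.43  0.05 ]
side 415.93307273010936 275.5443945684026 214.27551592570924 [[-0.999, -0.015, 0.033, 0.57], [-0.035, 0.68, -0.732, 0.94], [-0.012, -0.733, -0.68, 0.924], [0.0, 0.0, 0.0, 1.0]]
side stand 0.76 [277. 231.] [0.605 0
[... 538 characters left out ...]
9.] [0.558 0.426 0.05 ]
{'time_s': 1.1, 'q': array([-2.06302745e-01,  1.80803203e-01,  1.60699800e+00,  7.24205266e-07,
        1.35375648e+00, -2.06275163e-01]), 'dq': array([ 0.00161741, -0.00084141,  0.00064908,  0.00068879, -0.00120696,
       -0.00015035]), 'joint_efforts': array([ 6.10215920e-04, -4.44852448e+01, -3.51682591e+01, -2.30310170e-04,
        7.07887084e-04,  2.17832400e-05]), 'eef_pos': array([5.75028118e-01, 1.02671508e-05, 2.39287623e-01]), 'eef_rot': array([1.44403752e-05, 7.07116588e-01, 7.07096974e-01, 9.86500069e-06]), 'wrist_force': array([-0.37917045,  0.04706941, -0.42628031]), 'torque': array([ 0.01195478, -0.01021739,  0.02318574]), 'opening': 0.998408652287465}
```

View pics/scene0.png

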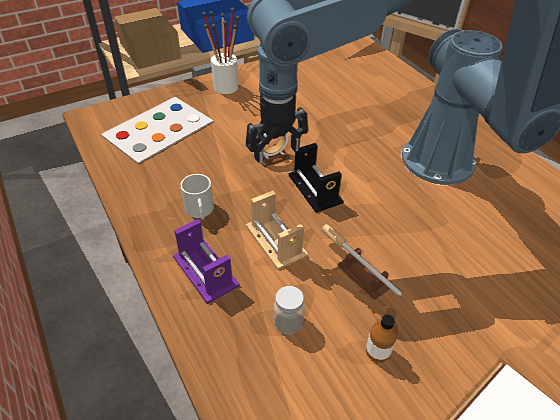

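View pics/side0.png

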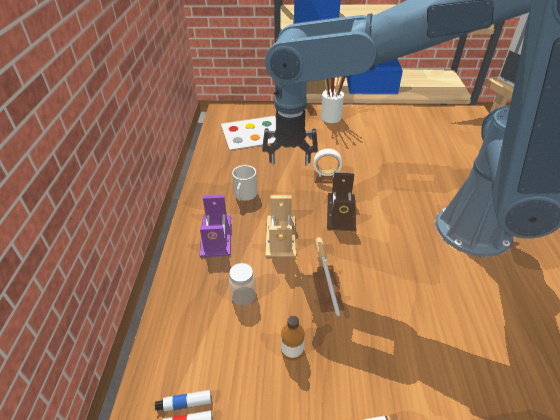

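The pale stand is the middle one, around pixel (277,232) in the scene view, with black and purple look-alikes on either side. The spindle lies on its rest with the handle at (330,232) and the tip at (398,292). The roll stands behind the gripper at (272,143). Next I'll fit poses to the outlines.

```bash
cat > fit.py <<'E'
from h import *
from scipy.optimize import minimize
def box(x0,x1,y0,y1,z0,z1): return np.array([[x,y,z] for x in(x0,x1) for y in(y0,y1) for z in(z0,z1)])
def cyl(r,a,b,ax,c=(0,0,0),r2=None):
    t=np.linspace(0,2*np.pi,24,endpoint=False); o=[]
    for s,rr in((a,r),(b,r2 or r)):
        p=np.zeros((24,3)); i,j=[k for k in range(3) if k!=ax]; p[:,ax]=s; p[:,i]=rr*np.cos(t); p[:,j]=rr*np.sin(t); o.append(p)
    return np.vstack(o)+c
def ring():
    t=np.linspace(0,2*np.pi,37); o=[]
    for a,b in zip(t[:-1],t[1:]):
        o.append(np.array([[r*np.cos(k),y,r*np.sin(k)] for k in(a,b) for r in(.038,.05) for y in(-.0125,.0125)]))
    return o
M={"stand":[box(-.045,.045,-.085,.085,0,.01)]+[box(-.032,.032,*s,0,.105) for s in((-.074,-.06),(.06,.074))]+[cyl(.005,-.06,.06,1,(x,0,.031)) for x in(-.025,.025)],
 "roll":ring(),
 "spindle":[cyl(.006,0,.184,0),cyl(.006,.184,.19,0,r2=.003),cyl(.012,-.07,0,0)],
 "rest":[box(-.065,.065,-.03,.03,0,.008)]+[box(x-.006,x+.006,-.021,.021,0,.047) for x in(-.045,.045)]}
Z={"stand":0,"roll":.064,"spindle":.045,"rest":0}
def mask(n,t,near,c,tries=3):
    best=None
    for r in spotter.outline_of(n,t):
        uv=np.array(r["centre"])*[560,420]
        if near is None: return r["region"]
        d=np.linalg.norm(uv-proj(n,near,c)[0])
        if best is None or d<best[0]: best=(d,r["region"])
    return None if best is None or best[0]>45 else best[1]
def draw(t,p,z,c):
    im=np.zeros((420,560),np.uint8); C,S=np.cos(p[2]),np.sin(p[2])
    for v in M[t]:
        w=np.c_[p[0]+C*v[:,0]-S*v[:,1],p[1]+S*v[:,0]+C*v[:,1],v[:,2]+z]
        cv2.fillConvexPoly(im,cv2.convexHull((proj(None,w,c)*16).round().astype(np.int32)),1,cv2.LINE_8,4)
    return im>0
def fit(t,views,p0,z=None):
    "views: list of (mask,cal)"
    z=Z[t] if z is None else z
    def f(q):
        p=[q[0],q[1],q[2]/5]; e=0
        for m,c in views:
            d=cv2.GaussianBlur(draw(t,p,z,c).astype(np.float32),(0,0),1); g=cv2.GaussianBlur(m.astype(np.float32),(0,0),1); e+=1-np.minimum(d,g).sum()/np.maximum(d,g).sum()
        return e/len(views)
    s=np.array([p0[0],p0[1],p0[2]*5]); best=None
    for step in(.03,.01,.003):
        sim=np.vstack([s]+[s+step*np.eye(3)[i]*(4 if i==2 else 1) for i in range(3)])
        r=minimize(f,s,method="Nelder-Mead",options=dict(initial_simplex=sim,xatol=1e-4,fatol=1e-5)); s=r.x
    return np.array([s[0],s[1],s[2]/5]),r.fun
E
cat > b.py <<'E'
from fit import *
V={}
for n in("scene","side"):
    viewer.camera(n); c=cal(n)
    for t,near in(("stand",[.61,.068,.05]),("roll",[.44,-.24,.06]),("spindle",[.475,.21,.045]),("rest",[.48,.28,.02])):
        m=mask(n,t,near,c); print(n,t,None if m is None else m.sum())
        if m is not None: V.setdefault(t,[]).append((m,c))
for t,g in(("stand",(.61,.068,0)),("roll",(.44,-.24,0)),("spindle",(.48,.16,1.5)),("rest",(.47,.24,1.5))):
    for k in range(len(V[t])+1) if len(V[t])>1 else [2]:
        v=V[t] if k==2 else V[t][k:k+1]
        p,e=fit(t,v,g); print(t,k,p.round(4),round(e,3))
E
python3 b.py
```

```text
scene stand 2580
scene roll 218
scene spindle 612
scene rest 1024
side stand 1664
side roll 395
side spindle 450
side rest 755
stand 0 [0.5998 0.0455 0.0152] 0.043
stand 1 [0.5971 0.0449 0.0314] 0.06
stand 2 [0.5979 0.0459 0.0257] 0.06
roll 0 [ 0.44   -0.2569  0.0369] 0.679
roll 1 [ 0.4402 -0.2595  0.0374] 0.2
roll 2 [ 0.4394 -0.2576  0.0281] 0.444
spindle 0 [0.4788 0.1692 1.7266] 0.168
spindle 1 [0.4761 0.1649 1.7148] 0.153
spindle 2 [0.4765 0.167  1.7204] 0.2
rest 0 [0.4725 0.2493 1.5388] 0.28
rest 1 [0.4667 0.2471 1.5223] 0.385
rest 2 [0.4652 0.2482 1.7107] 0.275
```

move_arm(motion=[[[-4.3,-2.25,-0.1],[0,0,11],100],[[-4.3,-2.25,-0.1],[0,0,11],100],[[-4.3,-2.25,-0.1],[0,0,11],100],[[-4.3,-2.25,-0.1],[0,0,11],100],[[-4.3,-2.25,-0.1],[0,0,11],100],[[-4.3,-2.25,-0.1],[0,0,11],100],[[-4.3,-2.25,-0.1],[0,0,11],100],[[-4.3,-2.25,-0.1],[0,0,11],80],[[-4.3,-2.25,-0.1],[0,0,11],80],[[-4.3,-2.25,-0.1],[0,0,11],80]])

```text
time_s: 2.85
eef_pos: [0.44, -0.2579, 0.2453]
eef_rot: [0.0, 1.0, 0.019, 0.0]
wrist_force: [0.2, -0.1, 0.1]
opening: 0.797
```

```bash
cat > c.py <<'E'
from fit import *
im=viewer.camera("wrist"); c=cal("wrist"); cv2.imwrite("pics/w1.png",im)
p0,R0=rot(); print(p0.round(4),R0.as_matrix().round(3).tolist()); print("cam",c[3].round(3).tolist())
m=mask("wrist","roll",None,c); 
views=[]
if m is not None:
    print(m.sum()); print("w",fit("roll",[(m,c)],(.44,-.258,.03)))
    views.append((m,c))
viewer.camera("side"); c2=cal("side"); m2=mask("side","roll",[.44,-.258,.064],c2)
if m2 is not None: print("side",m2.sum(),fit("roll",[(m2,c2)],(.44,-.258,.03)))
viewer.camera("scene"); c3=cal("scene"); m3=mask("scene","roll",[.44,-.258,.064],c3)
if m3 is not None: print("scene",m3.sum(),fit("roll",[(m3,c3)],(.44,-.258,.03)))
E
python3 c.py
```

```text
[ 0.4401 -0.258   0.2453] [[0.999, 0.038, 0.0], [0.038, -0.999, -0.0], [0.0, 0.0, -1.0]]
cam [[0.038, -0.965, -0.259, 0.507], [-0.999, -0.036, -0.01, -0.255], [-0.0, 0.259, -0.966, 0.38], [0.0, 0.0, 0.0, 1.0]]
2850
w (array([ 0.44372631, -0.25884065, -0.01510133]), np.float64(0.04522603750228882))
side 365 (array([ 0.44062202, -0.25954751,  0.0378702 ]), np.float64(0.26113361120224))
scene 599 (array([ 0.44410655, -0.25624109,  0.02182048]), np.float64(0.12621080875396729))
```

View pics/w1.png

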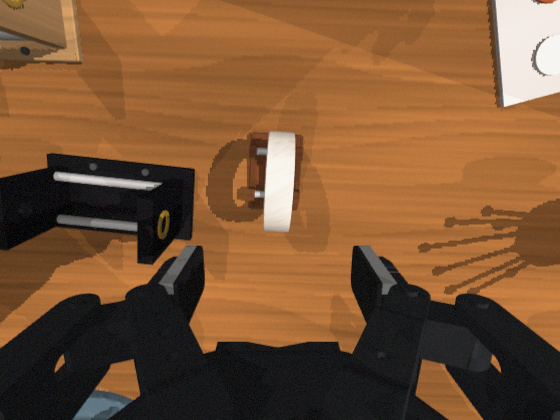

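The roll sits between the open fingers at about (280,180), clear of the black look-alike at (150,210). The wrist fit gives (0.4437, -0.2588) with yaw about 0. I'll go down and grip.

move_arm(motion=[[[0.06,0.015,1.0],[0,0,0.25],80],[[0.06,0.015,2.0],[0,0,0.25],80],[[0.06,0.015,2.5],[0,0,0.25],80],[[0.06,0.015,2.5],[0,0,0.25],80],[[0.06,0.015,2.5],[0,0,0.25],0],[[0.06,0.015,2.5],[0,0,0.25],0],[[0.06,0.015,2.5],[0,0,0.25],0],[[0.06,0.015,2.5],[0,0,0.25],0],[[0.06,0.015,2.5],[0,0,0.25],0]])

```text
time_s: 4.28
eef_pos: [0.4448, -0.2598, 0.0973]
eef_rot: [0.001, 1.0, -0.0, 0.001]
wrist_force: [0.3, 0.6, 6.5]
opening: 0.283
```

move_arm(motion=[[[0,0,-0.8],[0,0,0],0],[[0,0,-1.6],[0,0,0],0],[[0,-0.3,-2.4],[0,0,0],0],[[0.4,-1.1,-2.5],[0,0,-0.1],0],[[0.9,-2.0,-2.5],[0,0,-0.15],0],[[1.4,-2.9,-2.5],[0,0,-0.15],0],[[1.9,-3.8,-2.5],[0,0,-0.15],0],[[2.3,-4.6,-2.5],[0,0,-0.15],0],[[2.57,-5.08,-2.5],[0,0,-0.15],0],[[2.57,-5.08,-2.5],[0,0,-0.15],0]])

```text
time_s: 5.52
eef_pos: [0.5983, 0.0483, 0.2454]
eef_rot: [-0.0, 1.0, 0.012, 0.0]
wrist_force: [1.0, -0.3, -1.4]
opening: 0.278
```

```bash
cat > d.py <<'E'
from fit import *
im=viewer.camera("wrist"); c=cal("wrist")
p0,R0=rot(); print(p0.round(4),R0.as_matrix().round(3).tolist(),monitor.get_obs()["opening"])
m=mask("wrist","roll",None,c); print(m is not None and m.sum())
if m is not None: print("roll",fit("roll",[(m,c)],(p0[0],p0[1],0),z=p0[2]-.031))
ms=mask("wrist","stand",[.598,.046,.06],c)
if ms is not None: print("stand",ms.sum()); im[ms&~m]=im[ms&~m]//2+[0,100,0]
s=draw("stand",[.5985,.0457,.023],0,c).astype(np.uint8)
k=cv2.findContours(s,0,2)[0]; cv2.drawContours(im,k,-1,(0,0,255),1)
for y in(-.077,.077):
    q=proj(None,[.5985-y*.023,.0457+y,.08],c)[0]; cv2.circle(im,(int(q[0]),int(q[1])),3,(255,0,255),1)
cv2.imwrite("pics/w2.png",im)
E
python3 d.py
```

```text
[0.5978 0.0469 0.2452] [[1.0, 0.023, -0.0], [0.023, -1.0, -0.0], [-0.0, 0.0, -1.0]] 0.28153820148515774
10544
roll (array([0.59670576, 0.04764916, 0.00447133]), np.float64(0.07711160182952881))
stand 10007
```

View pics/w2.png

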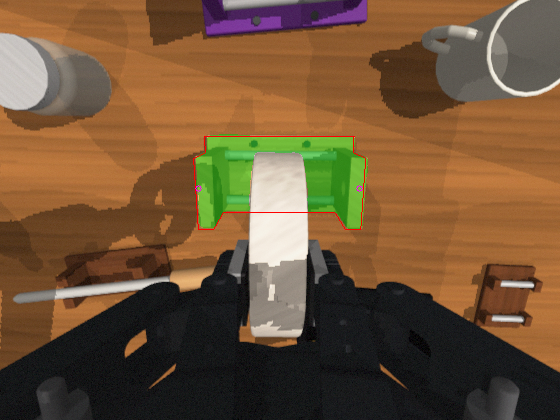

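The stand outline drawn from the fit (red) matches the stand's edges to about 1 px, and the roll hangs between the cheeks at (278,230). I'll lower it, release it and rise.

move_arm(motion=[[[0.02,0.03,0.8],[0,0,0],0],[[0.02,0.03,1.5],[0,0,0],0],[[0.02,0.03,1.9],[0,0,0],0],[[0.02,0.03,2.1],[0,0,0],0],[[0.02,0.03,2.2],[0,0,0],0],[[0.02,0.03,2.2],[0,0,0],0],[[0.02,0.03,2.2],[0,0,0],0]])

```text
time_s: 6.55
eef_pos: [0.5999, 0.0439, 0.1145]
eef_rot: [0.0, 1.0, 0.01, 0.001]
wrist_force: [0.7, -0.5, 0.1]
opening: 0.28
```

move_arm(motion=[[[0,0,0],[0,0,0],40],[[0,0,0],[0,0,0],50],[[0,0,0],[0,0,0],50],[[0,0,-0.3],[0,0,0],50],[[0,0,-1.0],[0,0,0],50],[[0,0,-2.0],[0,0,0],50],[[0,0,-2.3],[0,0,0],50],[[0,0,-2.3],[0,0,0],50]])

```text
time_s: 7.55
eef_pos: [0.6, 0.0442, 0.2537]
eef_rot: [0.0, 1.0, 0.011, 0.002]
wrist_force: [0.1, -0.6, 0.3]
opening: 0.503
```

```bash
cat > e.py <<'E'
from fit import *
print(monitor.get_obs()["wrist_force"])
G=[.5985,.0457,.023]
def seg(n,c):
    o={}
    for t,near in(("roll",[*G[:2],.08]),("stand",[*G[:2],.06]),("spindle",[.475,.21,.045])):
        o[t]=mask(n,t,near,c)
    return o
V={"roll":[],"spindle":[]}
for n in("wrist","scene","side"):
    im=viewer.camera(n);c=cal(n);o=seg(n,c)
    if n=="wrist": I,cw=im,c
    if o["roll"] is not None: print(n,"roll",fit("roll",[(o["roll"],c)],G,z=.08))
    if o["stand"] is not None:
        m=o["stand"]|(o["roll"] if o["roll"] is not None else False)
        M["sr"]=M["stand"]+[v+[0,0,.08] for v in M["roll"]]
        print(n,"stand+roll",fit("sr",[(m,c)],G,z=0))
    if o["spindle"] is not None: print(n,"spindle",o["spindle"].sum(),fit("spindle",[(o["spindle"],c)],(.4765,.167,1.72)))
cv2.imwrite("pics/w3.png",I)
E
python3 e.py
```

```text
[ 0.08589636 -0.64263862  0.32755858]
wrist roll (array([ 0.59950228,  0.04639984, -0.03066377]), np.float64(0.06833517551422119))
wrist stand+roll (array([0.59881239, 0.04682572, 0.00919714]), np.float64(0.04821956157684326))
wrist spindle 1552 (array([0.47680597, 0.17647178, 1.72847984]), np.float64(0.4954455494880676))
scene roll (array([0.60125989, 0.04724264, 0.03073417]), np.float64(0.12424731254577637))
scene stand+roll (array([0.59992634, 0.04744638, 0.02638386]), np.float64(0.08519750833511353))
scene spindle 625 (array([0.47880888, 0.1655781 , 1.72036382]), np.float64(0.1579856276512146))
side roll (array([0.59646584, 0.04551929, 0.02738492]), np.float64(0.37466758489608765))
side stand+roll (array([0.59634281, 0.04483293, 0.00957232]), np.float64(0.0818595290184021))
side spindle 433 (array([0.47644205, 0.16490473, 1.72327714]), np.float64(0.18761736154556274))
```

View pics/w3.png

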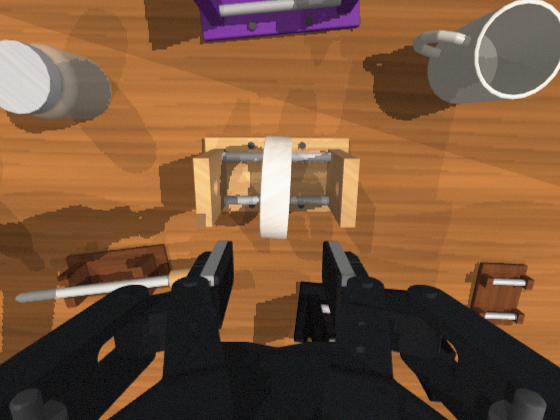

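The roll stands upright between the cheeks at (276,187), centred, and the gripper is clear. I'll go to the handle.

move_arm(motion=[[[-1.91,-1.45,0.4],[0,0,-12.18],70],[[-1.91,-1.45,0.4],[0,0,-12.18],70],[[-1.91,-1.45,0.4],[0,0,-12.18],70],[[-1.91,-1.45,0.85],[0,0,-12.18],70],[[-1.91,-1.45,0.85],[0,0,-12.18],70],[[-1.91,-1.45,0.85],[0,0,-12.18],70],[[-1.91,-1.45,0.85],[0,0,-12.18],70],[[-1.91,-1.45,0.85],[0,0,-12.18],70],[[-1.91,-1.45,0.85],[0,0,-12.18],70],[[-1.91,-1.45,0.85],[0,0,-12.18],70]])

```text
time_s: 9.4
eef_pos: [0.4828, 0.1288, 0.2004]
eef_rot: [0.0, 0.652, 0.758, 0.0]
wrist_force: [0.3, 0.6, -0.3]
opening: 0.697
```

```bash
cat > f.py <<'E'
from fit import *
im=viewer.camera("wrist");c=cal("wrist")
p0,R0=rot(); print(p0.round(4),R0.as_matrix().round(3).tolist(),monitor.get_obs()["q"].round(2))
m=mask("wrist","spindle",None,c)
if m is not None:
    p,e=fit("spindle",[(m,c)],(.477,.166,1.722)); print(m.sum(),p.round(4),e)
    im[m]=im[m]//2+np.array([0,100,0],np.uint8)
    h=[p[0]-.035*np.cos(p[2]),p[1]-.035*np.sin(p[2]),.034]; print("handle",np.round(h,4))
    todo(h,R.from_matrix(np.c_[[np.cos(p[2]),np.sin(p[2]),0],[np.sin(p[2]),-np.cos(p[2]),0],[0,0,-1]]))
    k=cv2.findContours(draw("spindle",p,.045,c).astype(np.uint8),0,2)[0]; cv2.drawContours(im,k,-1,(0,0,255),1)
for r in spotter.search_frame("wrist","spindle_handle"): 
    uv=np.array(r["centre"])*[560,420]; print(r["score"],uv,atz("wrist",uv,.047,c))
cv2.imwrite("pics/w4.png",im)
E
python3 f.py
```

```text
[0.4828 0.1288 0.2004] [[-0.148, 0.989, 0.0], [0.989, 0.148, -0.0], [-0.0, 0.0, -1.0]] [ 0.02  0.05  1.83 -0.    1.26 -0.13]
4020 [0.4791 0.1696 1.7257] 0.05344951152801514
handle [0.4845 0.1351 0.034 ]
shift [0.098 0.043 2.773] turn [ 0.001 -0.    -0.053]
0.89 [277.816 142.086] [0.47768    0.17311511 0.047     ]
```

View pics/w4.png

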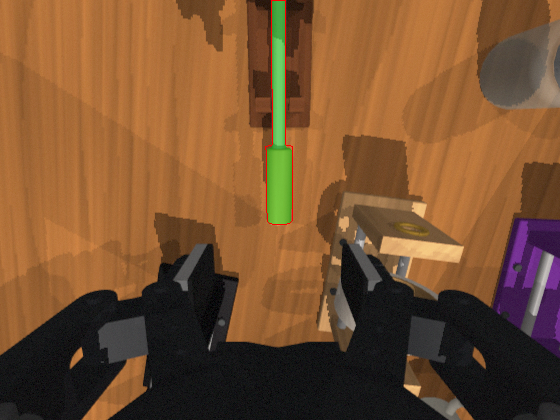

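The spindle fit (red contour) matches the handle at (280,185) well. I'll go down and grip.

move_arm(motion=[[[0.18,0.043,0.9],[0,0,-0.05],70],[[0.18,0.043,1.8],[0,0,-0.05],70],[[0.18,0.043,2.5],[0,0,-0.05],70],[[0.18,0.043,2.77],[0,0,-0.05],70],[[0.18,0.043,2.77],[0,0,-0.05],50],[[0.18,0.043,2.77],[0,0,-0.05],0],[[0.18,0.043,2.77],[0,0,-0.05],0],[[0.18,0.043,2.77],[0,0,-0.05],0],[[0.18,0.043,2.77],[0,0,-0.05],0],[[0.18,0.043,2.77],[0,0,-0.05],0]])

```text
time_s: 10.8
eef_pos: [0.4845, 0.1399, 0.0348]
eef_rot: [0.001, 0.649, 0.761, 0.001]
wrist_force: [1.6, -0.5, 3.8]
opening: 0.256
```

move_arm(motion=[[[0,0,-0.3],[0,0,0],0],[[0,0,-0.8],[0,0,0],0],[[0,0,-1.6],[0,0,0],0],[[0,0,-2.5],[0,0,0],0],[[0,0,-3.0],[0,0,0],0],[[0,0,-3.0],[0,0,0],0],[[0,0,-3.0],[0,0,0],0]])

```text
time_s: 11.68
eef_pos: [0.4824, 0.1398, 0.2123]
eef_rot: [-0.001, 0.649, 0.761, -0.001]
wrist_force: [0.4, -0.8, -0.9]
opening: 0.261
```

```bash
cat > sp.py <<'E'
from fit import *
from scipy.optimize import least_squares
def spose(names=("wrist","scene","side"),save=None,g=None):
    "5-dof spindle pose fit: tool-frame offset (y,z), yaw, pitch in tool frame; x along"
    p0,R0=rot(); V=[]
    for n in names:
        im=viewer.camera(n);c=cal(n);m=mask(n,"spindle",None,c)
        if n==save: cv2.imwrite(f"pics/{n}_s.png",im)
        if m is not None: print(n,m.sum()); V.append((n,m,c))
    def world(q,v): # q: ox,oy,oz in mm, yaw,pitch in deg, tool frame; spindle x ~ tool x
        Q=R.from_euler("zy",[q[3],q[4]],degrees=True)
        return R0.apply(Q.apply(v)+np.array(q[:3])/1e3)+p0
    def render(q,c):
        im=np.zeros((420,560),np.uint8)
        for v in M["spindle"]:
            cv2.fillConvexPoly(im,cv2.convexHull((proj(None,world(q,v),c)*16).round().astype(np.int32)),1,cv2.LINE_8,4)
        return im
    def run(V):
        Gs=[cv2.GaussianBlur(m.astype(np.float32),(0,0),1.5) for _,m,_ in V]
        def f(q):
            e=0
            for (_,m,c),g in zip(V,Gs):
                d=cv2.GaussianBlur(render(q,c).astype(np.float32),(0,0),1.5); e+=1-np.minimum(d,g).sum()/np.maximum(d,g).sum()
            return e/len(V)
        s=np.array(g or [30,0,-11,0,0],float)
        for st in(6,2,.7):
            r=minimize(f,s,method="Nelder-Mead",options=dict(initial_simplex=np.vstack([s]+[s+st*np.eye(5)[i] for i in range(5)]),xatol=.02,fatol=1e-5,maxiter=600)); s=r.x
        return s,r.fun
    q,e=run(V); print("q(mm,deg)",q.round(2),"err",round(e,3))
    for v in V:
        if len(V)>1: a,b=run([v]); print(v[0],a.round(2),round(b,3))
    o,t=world(q,np.array([[0,0,0],[.19,0,0.]])); print("origin",o.round(4),"tip",t.round(4),"tcp",p0.round(4))
    return q,V,render
E
cat > g.py <<'E'
from sp import *
print(monitor.get_obs()["opening"]); spose(save="wrist")
E
python3 g.py
```

```text
0.2614776213776345
wrist 13867
scene 615
side 388
q(mm,deg) [31.33  0.29 -7.69 -0.9   0.53] err 0.284
wrist [30.63  0.51 -0.42 -0.84  4.47] 0.056
scene [33.43  0.37 -9.36  0.33  0.4 ] 0.299
side [ 3.252e+01 -2.110e+00 -1.065e+01  3.000e-02  2.660e+00] 0.338
origin [0.4778 0.1708 0.22  ] tip [0.445  0.358  0.2218] tcp [0.4824 0.1398 0.2123]
```

View pics/wrist_s.png

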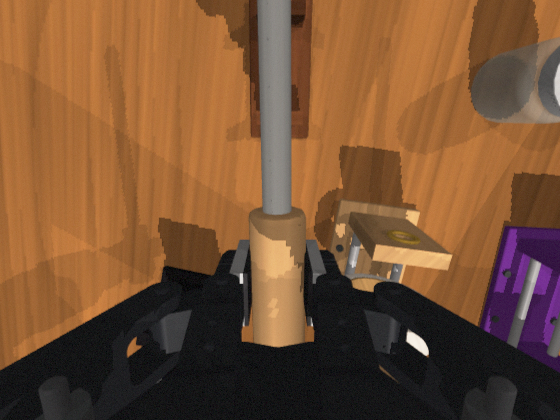

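The spindle is gripped by its handle, with the rod running up the image at (275,100) in line with the tool. I'll carry it to staging behind the stand's −y cheek.

move_arm(motion=[[[-0.9,0.1,0],[0,0,0.1],0],[[-1.8,0.2,0],[0,0,0.25],0],[[-2.7,0.3,0],[0,0,0.4],0],[[-3.6,0.45,0],[0,0,0.5],0],[[-4.5,0.55,0],[0,0,0.6],0],[[-5.4,0.7,0],[0,0,0.75],0],[[-6.3,0.8,0],[0,0,0.9],0],[[-6.9,0.9,0],[0,0,0.97],0],[[-7.14,0.92,0],[0,0,0.97],0],[[-7.14,0.92,0],[0,0,0.97],0]])

```text
time_s: 13.22
eef_pos: [0.6051, -0.2746, 0.2133]
eef_rot: [-0.001, 0.699, 0.715, -0.0]
wrist_force: [-0.2, -0.2, -0.2]
opening: 0.257
```

```bash
cat > ln.py <<'E'
from fit import *
from scipy.optimize import least_squares
def model(q,s):
    Q=R.from_euler("zy",[q[2],q[3]],degrees=True)
    return Q.apply(np.c_[s,0*s,0*s])+np.array([0,q[0],q[1]])/1e3   # s = distance ahead of tool origin
def measure(show=None,smax=.215,names=("wrist","scene","side"),smin=.04):
    p0,R0=rot(); L=[]; s=np.linspace(smin,smax-.01,12)
    for n in names:
        im=viewer.camera(n); c=cal(n)
        if n==show: I=im
        m=mask(n,"spindle",None,c)
        if m is None: print(n,"none"); continue
        q0=proj(n,R0.apply(model([0,-10.5,0,0],np.linspace(smin,smax,60)))+p0,c)
        yx=np.argwhere(m)[:,::-1].astype(np.float32)
        ext=q0[[0,-1]]; d=ext[1]-ext[0]; t=(yx-ext[0])@d/(d@d); k=yx[(t>0.05)&(t<.93)]
        if len(k)<30: print(n,"few"); continue
        vx,vy,x,y=cv2.fitLine(k,cv2.DIST_HUBER,0,.01,.01).ravel(); nrm=np.array([-vy,vx]); a=np.array([x,y])
        ins=(q0>0).all(1)&(q0[:,0]<560)&(q0[:,1]<420); L.append((n,c,nrm,a)); print(n,len(k))
    def res(q,sep=False):
        o=[]
        for n,c,nrm,a in L:
            ss=np.linspace(.045,.1,12) if n=="wrist" else s
            r=(proj(n,R0.apply(model(q,ss))+p0,c)-a)@nrm; o.append(r)
        if sep: return [(l[0],x[[0,-1]].round(2)) for l,x in zip(L,o)]
        return np.r_[np.concatenate(o),(q[0])/.5*3,(q[1]+10.5)/1.0*3]
    r=least_squares(res,[0,-10.5,0,0]); q=r.x
    print("oy,oz mm, yaw,pitch deg",q.round(2),res(q,True))
    t=R0.apply(model(q,np.array([.031,.221])))+p0; print("orig",t[0].round(4),"tip",t[1].round(4),"tcp",p0.round(4),"toolx yaw",np.degrees(np.arctan2(R0.as_matrix()[1,0],R0.as_matrix()[0,0])).round(2))
    # tip along
    for n in names:
        for d in spotter.search_frame(n,"spindle_tip")[:1]: print(n,"tip px",(np.array(d["centre"])*[560,420]).round(1),"pred",proj(n,t[1],cal(n)).round(1),round(d["score"],2))
    if show: cv2.imwrite(f"pics/ln_{show}_{int(monitor.get_obs()['time_s']*10)}.png",I)
    return q
E
python3 -c "
from ln import *
measure()
p0,R0=rot(); print(R0.as_matrix().round(3).tolist())"
```

```text
wrist 4907
scene 224
side 112
oy,oz mm, yaw,pitch deg [  0.24 -10.46  -0.24  -0.26] [('wrist', array([ 1.39, -0.63])), ('scene', array([-0.54,  0.34])), ('side', array([0.95, 1.31]))]
orig [ 0.6046 -0.2437  0.2236] tip [ 0.5997 -0.0537  0.2229] tcp [ 0.6051 -0.2746  0.2133] toolx yaw 91.24
wrist tip px [274.3 215.8] pred [[ 270.9 -504.9]] 0.68
scene tip px [229.7 123.7] pred [[256.6 151.8]] 0.9
side tip px [283.2 125. ] pred [[280.  158.3]] 0.61
[[-0.023, 1.0, 0.0], [1.0, 0.023, -0.0], [-0.0, 0.0, -1.0]]
```

move_arm(motion=[[[0,0,0.8],[0,0.03,0.05],0],[[0,0,1.6],[0,0.03,0.05],0],[[0,0,2.2],[0,0.03,0.05],0],[[0,0,2.39],[0,0.03,0.05],0],[[0,0,2.39],[0,0.03,0.05],0],[[0,0,2.39],[0,0.03,0.05],0]])

```text
time_s: 14.42
eef_pos: [0.6068, -0.2753, 0.073]
eef_rot: [0.0, 0.702, 0.713, 0.002]
wrist_force: [0.3, -0.0, -0.8]
opening: 0.261
```

```bash
cat > k.py <<'E'
from ln import *
q=measure(); p0,R0=rot(); out=[]
for n,S in(("scene",5),("side",5)):
    im=viewer.camera(n); c=cal(n)
    q0=proj(n,[.598,.05,.08],c)[0]; w,h=int(400/S/1),int(290/S)
    x0,y0=int(q0[0]-w),int(q0[1]-h); crop=cv2.resize(im[y0:y0+2*h,x0:x0+2*w],None,fx=S,fy=S,interpolation=cv2.INTER_CUBIC)
    f=lambda P:[tuple(((np.array(a)-[x0,y0]+.5)*S).round().astype(int)) for a in proj(n,P,c)]
    a,b=f(R0.apply(model(q,np.array([.1,.44])))+p0); cv2.line(crop,a,b,(0,0,255),1)
    for y in(-.077,.077): cv2.circle(crop,f([[.5985-.0195*y,.0465+y,.08]])[0],4,(255,0,255),1)
    cv2.imwrite(f"pics/k_{n}.png",crop); print(n,crop.shape)
E
python3 k.py
```

```text
wrist 4926
scene 157
side 51
oy,oz mm, yaw,pitch deg [  0.16 -10.47  -0.26  -0.66] [('wrist', array([0.61, 0.07])), ('scene', array([-0.47,  0.33])), ('side', array([-1.31, -1.66]))]
orig [ 0.6063 -0.2444  0.0832] tip [ 0.6025 -0.0544  0.0814] tcp [ 0.6068 -0.2753  0.073 ] toolx yaw 90.88
wrist tip px [274.5 214.6] pred [[ 274.4 -513.3]] 0.97
scene tip px [235.5 167. ] pred [[256.5 194.5]] 0.61
side tip px [281. 161.] pred [[279.3 195.4]] 0.48
scene (580, 800, 3)
side (580, 800, 3)
```

View pics/k_scene.png

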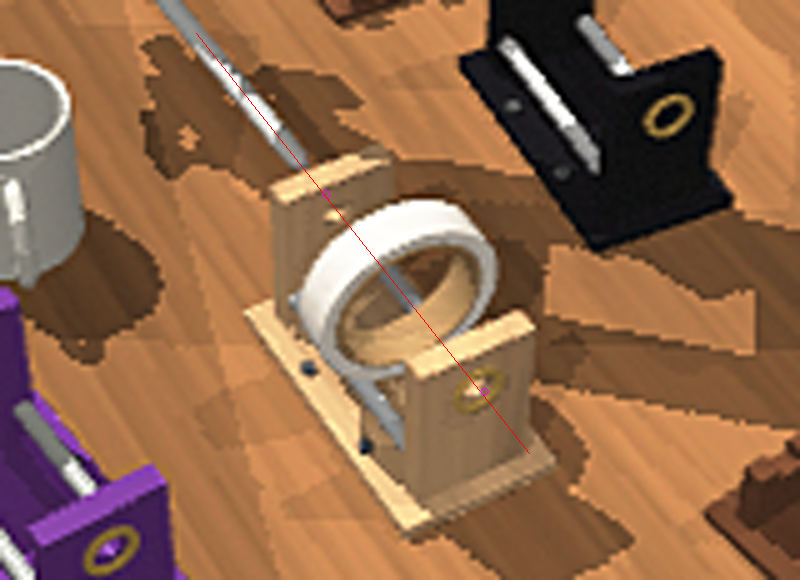

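View pics/k_side.png

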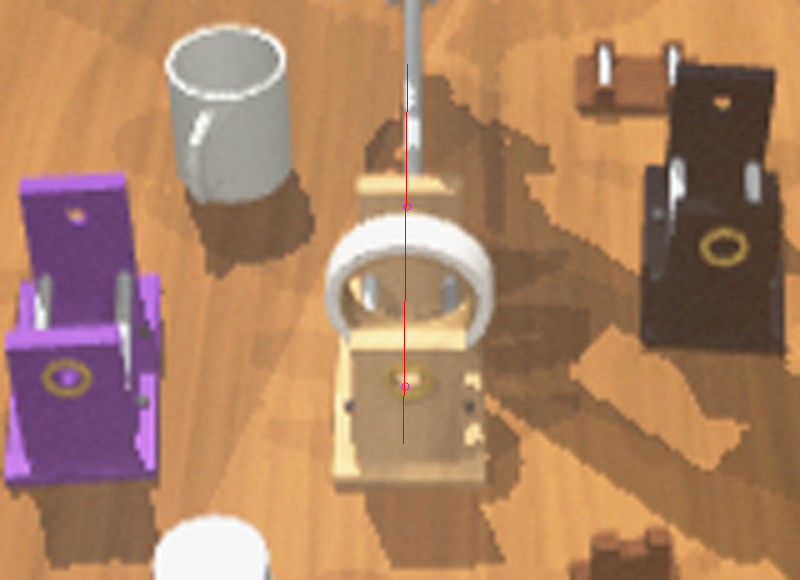

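The drawn axis runs through the +y flange at about (480,391) in the scene crop and (409,381) in the side crop. The real rod looks about 1 px off the line in the side view, so I'll measure that at sub-pixel level.

```bash
cat > sub.py <<'E'
from ln import *
def rodline(n,P,im,c,hw=7):
    "subpixel centreline of the rod along the predicted world pts P"
    S=cv2.cvtColor(im,cv2.COLOR_BGR2HSV)[:,:,1].astype(np.float32)
    q=proj(n,P,c); d=q[-1]-q[0]; d/=np.linalg.norm(d); nr=np.array([-d[1],d[0]]); t=np.arange(-hw,hw+.1,.1); o=[]
    for a in q:
        X=(a+t[:,None]*nr).astype(np.float32); v=cv2.remap(S,X[:,:1],X[:,1:],cv2.INTER_LINEAR).ravel()
        w=np.clip(np.median(v)-20-v,0,80); k=np.abs(t)<hw
        if w.sum()>0 and (w>20).any(): o.append([*a,(w*t).sum()/w.sum()])
    return np.array(o),nr,d
if __name__=="__main__":
    print([monitor.get_obs()["eef_pos"].round(4).tolist() for _ in range(2)])
    E=[];
    for n in("scene","side"):
        im=viewer.camera(n);c=cal(n);p0,R0=rot();E.append(p0)
        P=R0.apply(model([.2,-10.5,-.25,-.3],np.linspace(.09,.195,30)))+p0
        o,nr,d=rodline(n,P,im,c); s=(o[:,:2]-o[0,:2])@d; k=np.polyfit(s,o[:,2],1); k=np.polyfit(s[abs(np.polyval(k,s)-o[:,2])<.6],o[:,2][abs(np.polyval(k,s)-o[:,2])<.6],1)
        # flange: brass ring
        F=proj(n,[.597,.1235,.08],c)[0]; x,y=F.round().astype(int)
        h=cv2.cvtColor(im,cv2.COLOR_BGR2HSV)[y-8:y+9,x-8:x+9].astype(int)
        # fit ring model: offset maximising saturation on ring vs neighbours
        S=cv2.cvtColor(im,cv2.COLOR_BGR2HSV)[:,:,1].astype(np.float32); th=np.linspace(0,2*np.pi,60)
        best=max(((lambda v:v)(np.mean([cv2.remap(S,*(lambda Q:(Q[:,:1],Q[:,1:]))((proj(n,np.c_[.597+r*np.cos(th),0*th+.1235,.08+r*np.sin(th)],c)+[a,b]).astype(np.float32)),cv2.INTER_LINEAR).mean() for r in(.0105,.012,.0135)])),a,b) for a in np.arange(-3,3.1,.2) for b in np.arange(-3,3.1,.2))
        ring=F+[best[1],best[2]]
        sF=(ring-o[0,:2])@d; off=(ring-o[0,:2])@nr
        print(n,"rod resid px",o[:,2].round(1).tolist()); print(" ring",ring.round(1),"d",best[1:],"rod line at ring off",np.polyval(k,sF).round(2),"ring off",off.round(2),"nr",nr.round(2))
        mm=proj(n,[[.597,.1235,.08],[.598,.1235,.08],[.597,.1235,.081]],c); print(" px per mm x,z across line",((mm[1:]-mm[0])@nr).round(3))
    print(np.round(E,4))
E
python3 sub.py
```

```text
[[0.6054, -0.2745, 0.0707], [0.6054, -0.2745, 0.0707]]
scene rod resid px [0.2, 0.3, 0.3, 0.4, 0.5, 0.4, 0.3, 0.3, 0.3, 0.3, 0.4, 0.4, 0.4, 0.3, 0.2, 0.3, 0.3, 0.2, 0.3, 0.2, 0.2, 0.1, 0.2, 0.2, 0.3, 0.2, 0.1, 0.1, 0.1, 0.1]
 ring [292.2 239.5] d (np.float64(-0.9999999999999982), np.float64(-0.1999999999999975)) rod line at ring off -0.42 ring off 0.52 nr [-0.78  0.62]
 px per mm x,z across line [ 0.376 -0.182]
side rod resid px [-1.1, -1.2, -1.2, -1.2, -1.1, -1.2, -1.2, -1.3, -1.3, -1.3, -1.3, -1.3, -1.3, -1.3, -1.3, -1.3, -1.3, -1.3, -1.3, -1.4, -1.4, -1.4, -1.4, -1.4, -1.4, -1.4, -1.4, -1.5, -1.4, -1.4]
 ring [280.1 235.6] d (np.float64(0.6000000000000032), np.float64(-0.9999999999999982)) rod line at ring off -2.18 ring off -0.86 nr [-1.   -0.01]
 px per mm x,z across line [0.355 0.005]
[[ 0.6054 -0.2745  0.0706]
 [ 0.6054 -0.2745  0.0706]]
```

move_arm(motion=[[[0,0.012,-0.01],[0,0.03,0.04],0],[[0.15,0.012,-0.01],[0,0.03,0.04],0],[[0.3,0.01,-0.01],[0,0.03,0.04],0],[[0.45,0.008,-0.01],[0,0.03,0.04],0],[[0.6,0.007,-0.01],[0,0.03,0.04],0],[[0.75,0.006,-0.01],[0,0.03,0.04],0],[[0.75,0.006,-0.01],[0,0.03,0.04],0],[[0.75,0.006,-0.01],[0,0.03,0.04],0]])

```text
time_s: 16.08
eef_pos: [0.6052, -0.2297, 0.0716]
eef_rot: [-0.003, 0.704, 0.711, 0.003]
wrist_force: [-0.4, -0.8, -1.0]
opening: 0.258
```

```bash
cat > v.py <<'E'
from ln import *
s=monitor.get_obs(); p0,R0=rot(); print(p0.round(4),R0.as_matrix().round(4).tolist(),s["wrist_force"].round(2),s["torque"].round(3))
out=[]
for n,S in(("scene",6),("side",6)):
    im=viewer.camera(n); c=cal(n); q0=proj(n,[.598,.04,.09],c)[0]; x0,y0=int(q0[0]-33),int(q0[1]-45)
    out.append(cv2.resize(im[y0:y0+95,x0:x0+66],None,fx=S,fy=S,interpolation=cv2.INTER_CUBIC))
import sys
cv2.imwrite(f"pics/v{sys.argv[1]}.png",np.hstack(out))
E
python3 v.py 1
```

```text
[ 0.6052 -0.2297  0.0716] [[-0.0099, 1.0, 0.0001], [0.9999, 0.0099, 0.0081], [0.0081, 0.0002, -1.0]] [-0.39 -0.81 -1.02] [-0.089  0.021 -0.01 ]
```

View pics/v1.png

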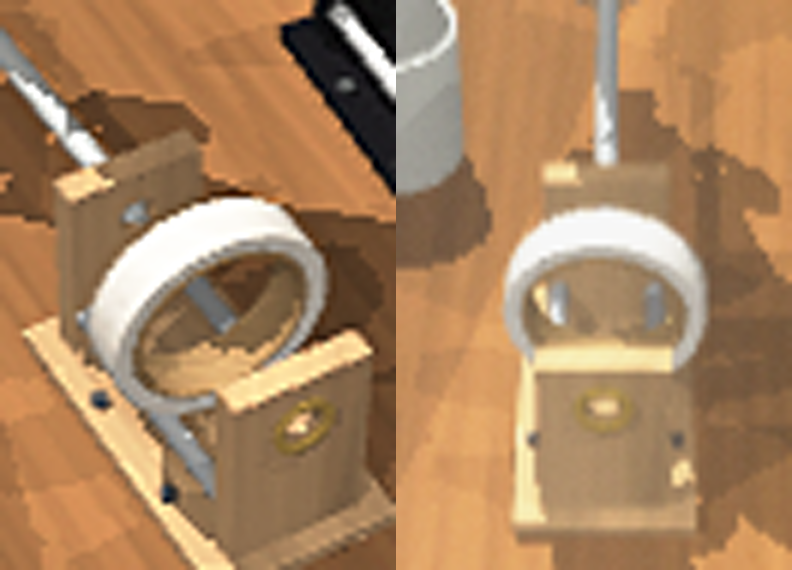

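The tip shows in the near cheek's hole at (135,212), the rod lines up with the far flange in the side view (606 against 605), and no force shows. I'll go on in.

move_arm(motion=[[[0.25,-0.002,0.002],[0,0,0],0],[[0.5,-0.005,0.004],[0,0,0],0],[[0.75,-0.007,0.006],[0,0,0],0],[[1.0,-0.009,0.008],[0,0,0],0],[[1.25,-0.011,0.01],[0,0,0],0],[[1.5,-0.014,0.012],[0,0,0],0],[[1.67,-0.015,0.013],[0,0,0],0],[[1.67,-0.015,0.013],[0,0,0],0],[[1.67,-0.015,0.013],[0,0,0],0]])

```text
time_s: 17.3
eef_pos: [0.6034, -0.1297, 0.0716]
eef_rot: [-0.003, 0.704, 0.711, 0.003]
wrist_force: [0.9, -0.2, -1.1]
opening: 0.26
```

```bash
python3 v.py 2
```

```text
[ 0.6034 -0.1297  0.0716] [[-0.0096, 1.0, 0.0001], [0.9999, 0.0096, 0.008], [0.008, 0.0002, -1.0]] [ 0.89 -0.19 -1.1 ] [-0.052  0.038  0.034]
```

View pics/v2.png

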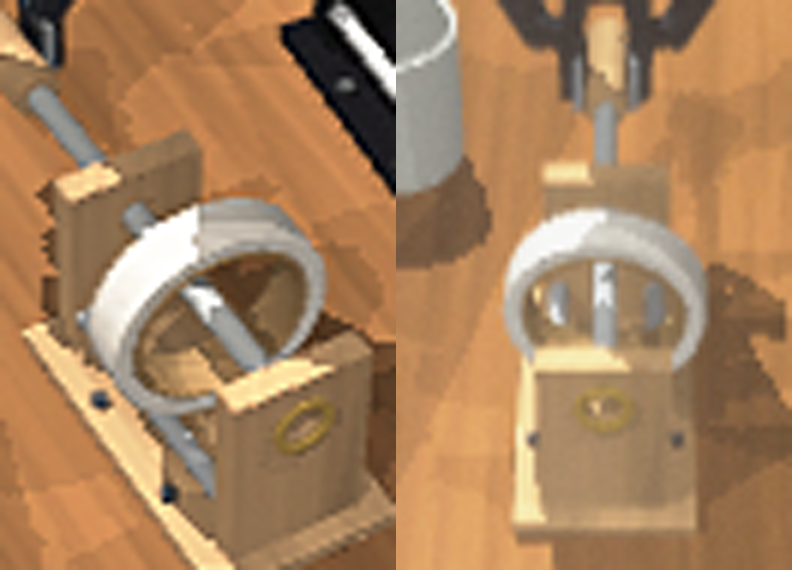

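The rod passes through the near hole and the roll's core, and lines up with the far hole (side view 605 against 605).

move_arm(motion=[[[0.15,-0.001,0.001],[0,0,0],0],[[0.3,-0.003,0.002],[0,0,0],0],[[0.45,-0.004,0.004],[0,0,0],0],[[0.6,-0.005,0.005],[0,0,0],0],[[0.75,-0.007,0.006],[0,0,0],0],[[0.75,-0.007,0.006],[0,0,0],0],[[0.75,-0.007,0.006],[0,0,0],0]])

```text
time_s: 18.27
eef_pos: [0.6025, -0.0844, 0.0716]
eef_rot: [-0.003, 0.704, 0.711, 0.003]
wrist_force: [-0.3, -1.1, -0.0]
opening: 0.261
```

```bash
python3 v.py 3
```

```text
[ 0.6025 -0.0844  0.0716] [[-0.0099, 1.0, 0.0001], [0.9999, 0.0099, 0.0082], [0.0082, 0.0002, -1.0]] [-0.27 -1.13 -0.04] [-0.05   0.047  0.032]
```

View pics/v3.png

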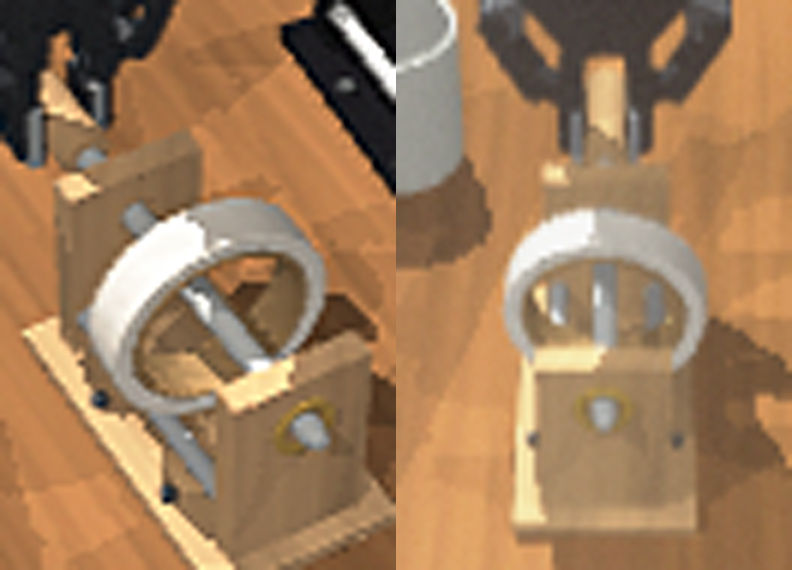

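The tip stands out through the far flange at (315,432) with no contact force. I'll make the last 11 mm and measure how far it protrudes.

move_arm(motion=[[[0.09,-0.001,0.001],[0,0,0],0],[[0.18,-0.002,0.001],[0,0,0],0],[[0.18,-0.002,0.001],[0,0,0],0],[[0.18,-0.002,0.001],[0,0,0],0]])

```text
time_s: 18.88
eef_pos: [0.6022, -0.0735, 0.0716]
eef_rot: [-0.003, 0.704, 0.711, 0.003]
wrist_force: [-0.6, 0.4, -0.7]
opening: 0.257
```

```bash
python3 v.py 4; python3 - <<'E'
from ln import *
for n in("scene","side"):
    viewer.camera(n); c=cal(n)
    for d in spotter.search_frame(n,"spindle_tip")[:2]: print(n,"net",(np.array(d["centre"])*[560,420]).round(1),round(d["score"],2))
    m=mask(n,"spindle",None,c)
    if m is not None:
        # farthest mask pixel along axis, near the tip
        a,b=proj(n,[[.597,.1235,.08],[.5965,.1485,.08]],c); u=(b-a)/np.linalg.norm(b-a)
        yx=np.argwhere(m)[:,::-1]; t=(yx-a)@u; k=abs((yx-a)@[-u[1],u[0]])<5; print(n,"tip extent px",t[k].max(),"25mm =",np.linalg.norm(b-a).round(2),"ring corr",(np.array([-1,-.2] if n=="scene" else [.6,-1])@u).round(2))
    for t,p in(("roll",[.599,.046,.08]),("mug",[.72,-.16,.05]),("jar",[.698,.27,.05]),("bottle",[.557,.428,.05])):
        r=spotter.search_frame(n,t); print(n,t,[(np.array(d["centre"])*[560,420]).round().tolist() for d in r[:1]])
E
```

```text
[ 0.6022 -0.0735  0.0716] [[-0.01, 1.0, -0.0001], [0.9999, 0.01, 0.0083], [0.0083, -0.0, -1.0]] [-0.57  0.4  -0.67] [-0.079  0.037 -0.021]
scene net [272.4 218.4] 0.69
scene net [278.8 149. ] 0.62
scene tip extent px 6.505218615436851 25mm = 8.94 ring corr -0.78
scene roll [[270.0, 217.0]]
scene mug [[198.0, 195.0]]
scene jar [[286.0, 309.0]]
scene bottle [[384.0, 338.0]]
side net [282.7 192.6] 0.51
side net [279. 214.] 0.33
side tip extent px 4.34428110990615 25mm = 6.48 ring corr -1.01
side roll [[281.0, 212.0]]
side mug [[247.0, 178.0]]
side jar [[237.0, 285.0]]
side bottle [[290.0, 339.0]]
```

move_arm(motion=[[[0.02,0,0],[0,0,0],0],[[0.02,0,0],[0,0,0],0],[[0.02,0,0],[0,0,0],0],[[0.02,0,0],[0,0,0],0]])

```text
time_s: 20.18
eef_pos: [0.6021, -0.0723, 0.0716]
eef_rot: [-0.003, 0.704, 0.711, 0.003]
wrist_force: [0.3, 0.2, -0.7]
opening: 0.26
```

```bash
python3 - <<'E'
from sub import *
for n in("scene","side"):
    im=viewer.camera(n);c=cal(n);p0,R0=rot()
    P=R0.apply(model([.2,-10.5,-.25,-.4],np.linspace(.195,.205,4)))+p0
    print(n,rodline(n,P,im,c,5)[0][:,2].round(2), [(np.array(d["centre"])*[560,420]).round(0).tolist() for d in spotter.search_frame(n,"bottle")[:1]])
s=monitor.get_obs(); print(s["eef_pos"].round(4),s["wrist_force"].round(2),s["torque"].round(3),s["opening"],s["time_s"])
print(workorder.hand_in())
E
```

```text
scene [-0.15 -0.2  -0.09 -0.1 ] [[382.0, 339.0]]
side [-1.68 -1.66 -1.67 -1.68] [[294.0, 339.0]]
[ 0.6021 -0.0723  0.0716] [ 0.16 -0.52 -1.08] [-0.108 -0.027  0.017] 0.2605576762467544 20.375
the job is handed in; nothing more can be done
None
```

The dispenser is loaded: I stood the roll on the two bars and let go, then threaded the spindle in from the −y side, through both cheeks and the roll's core. I handed the job in at 20.4 s with the gripper still holding the handle.

- **Tip:** after the last 1 mm push, it stands about 24 mm beyond the far flange by arm position. The camera outlines gave about 22 mm before that push; they probably cut off the thin tapered end. That is about 25 to 27 mm from the cheek's wooden face.
- **Forces and level:** the wrist force was about 1 N, so the rod is not leaning on the holes. By fit the spindle is level to about half a degree.
- **Mug, jar and bottle:** their positions in the camera images changed only by the detector's scatter of up to 3 px, so I take them as unmoved.
- **Disagreements:** the side camera puts the rod about 1.7 px from where the arm position says, a few millimetres. The same camera showed a smaller offset of about 0.6 px on the far flange. I went by the rod and flange seen together and by the low forces.
- **Not checked:** I had used up my picture views, so I did not look at the final pose itself. The last picture I viewed, 11 mm earlier, showed the tip centred in the far hole.

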